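Load the sign shapes into the mounting rack in mirror order

ROBOT

A 6-joint arm with a two-finger parallel gripper is mounted at the origin on the work surface. World frame = base frame: x ahead of the robot, y to its left, z up, the work surface at z = 0. Lengths are in mm, angles in rad, forces in N, time in s.
With the tool pointing down it reaches from about 400 to 925 mm from the base axis. Payload 12.5 kg.
Tool frame: the origin (TCP) lies midway between the tips of the shut fingers; the grasp point (between the pads) lies 19 mm behind it (env.pinch_z is the z of the grasp point in the tool frame, in mm); z points along the fingers, y is the line along which they close (so a half turn about z gives the same grasp; the last joint's range is limited). The gripper opens to 95 mm and grips with 3 to 60 N. Pads are 20 mm wide; open, the fingers measure 119 mm over their backs; the gripper's body (75 mm by 180 mm) begins 59 mm behind the grasp point.
Start: joints at [1.105, 0.491, 1.559, -0, 1.092, -0.106], TCP at [220.039, 585.004, 214.661] pointing down, gripper open.
Joint ranges: [-3.1, 3.1], [-0.84, 2.19], [0.05, 2.79], [-1.13, 4.28], [0.06, 2.93], [-2.69, 2.69]. Speed limits (rad/s): [2.22, 2.22, 2.79, 3.14, 3.14, 3.14].

INTERFACE

Orientations are given as [roll, pitch, yaw] about the fixed x, y, z axes, in that order (R = Rz(yaw) Ry(pitch) Rx(roll)).
In Python, from cell import env, eyes gives the robot as it stands.
- The arm moves only by the shell command python3 -m inch 'ROWS'. ROWS is JSON, a list of rows, each a list of 3 entries, a list of its own where there are three numbers: the shift along the tool's x, y, z in units of 60 mm (1.0 is 60 mm), then the turn about the tool's z in units of 5 degrees (1.0 is 5 degrees), then the closure, from -1 (fully open) to 1 (shut). In form: [[[tx, ty, tz], turn, claw], ...]. A call has exactly 10 rows; each row shifts and turns the commanded pose from where the row before left it, along the tool's axes as they then stand; what a row does not reach is not made up. A row lasts 1/8 s, in which the tool goes at most 62.5 mm and 10.7 degrees, less where a joint would pass 70% of its speed; a pose out of reach is approached as far as the arm can. A call is refused whole if a number of a shift passes 1 or a number of a turn 1, either way. A call with a gripper value outside its range is refused whole. The fingers move at their own pace and stop on an object; the grip force is fixed at half the most. Time passes only in rows, so rows that do not move let the fingers close, or fill a call up. It gives the time, the measured TCP pose, the force, the opening and the grip force at its end, in the units of the state.
- env.state(): the state, without advancing time (a new reading comes with each control period).
- eyes.read_camera(name): name is "side" or "top"; returns a dict with "pixels" (384x512x3 uint8, red, green, blue), "fx", "fy", "cx", "cy" (pixels), "distortion" ([k1, k2, p1, p2, k3] as OpenCV has them; the pictures are not rectified), "extrinsics" (4x4, takes a point from world to camera coordinates). Camera axes: x right, y down, z forward; pixel columns grow to the right and rows downward; lengths in mm; the calibration is good to about 2 mm. A picture is of the moment at which its call begins. There is no depth.
- env.job_done(): hands the job in; it is judged then, once.
Trained networks look in a picture, given as the dict that the camera call returned (one of the last four; its "shot" number tells which), for a name from the list of things; names that differ only in an ending like _2 or _b are one class to them, and where a whole thing is asked for, a point or a joint stands for the part that bears it (a point fixed in the world has none). Each returns a list of dicts, best first, with "score" (0 to 1); they miss things now and then, are a little off and sometimes report something else, mostly with a low value. They report only what shows in the picture. A call takes as long as a camera call. They do not tell look-alikes from the thing itself.
- eyes.boxes_of(name, picture): "centre" ([row, column] in pixels, amid what is visible of it).
- eyes.cut_out(name, picture): "mask" (384x512 bool, what is visible of it) and "centre" ([row, column] in pixels, amid what is visible of it).
- eyes.spot_point(name, picture): "centre" ([row, column] in pixels: a listed point, or the origin of a listed thing).
The state is a dict: "t": time; "joints": joint angles; "qvel": joint speeds; "tau": joint torques, N m; "eef_pos": TCP position; "tcp_rot": TCP orientation; "ft_force": force on the tool from outside, world axes, zero at the start; "moment": the same for the moment, N m; "opening": opening from 0.0 (shut) to 1.0 (fully open); "grip_force": force on a finger pad.
Only numpy, scipy, OpenCV 4.12 (cv2) and the standard library are available. Lean on these libraries where they do the work, as an engineer would, in place of code of your own. Each camera call takes 0.05 s, during which the arm holds its last target. There are 200 camera calls.

TASK

The glue on the four sign shapes in the wooden rack has set. The sign will be mounted from behind, so move them to the empty metal rack in reverse order: the shape at the left end of the wooden rack (seen from the robot) goes into the right end bay of the metal rack, the second from the left into the second from the right, and so on. Stand each one flat, white face up, at about the middle of its bay.

Things in the scene. Friction and masses are not known exactly. Their poses are not given: they have to be found in the camera images.
- glue_rack: Wooden rack holding the shapes at the start, fixed. Board 80 (x) x 296 (y) x 12 mm high; 5 dividers 6 thick, 18 high above the board, every 72 mm along y, make 4 bays 66 wide, open fore and aft, centres at y = +108, +36, -36, -108 mm. Origin: centre of underside, on the table. y runs to the robot's left, x away from the robot, within 12 degrees. Either rack may be the nearer.
- steel_rack: Metal rack, empty at the start, fixed. Board 80 (x) x 296 (y) x 12 mm high; 5 dividers 6 thick, 18 high above the board, every 72 mm along y, make 4 bays 66 wide, open fore and aft, centres at y = +108, +36, -36, -108 mm. Origin: centre of underside, on the table. y runs to the robot's left, x away from the robot, within 12 degrees. Shapes stand on its board, 12 mm above the table.
- roundel: round sign shape, diameter 52, its white face a ring round a black middle 20 across, in mm; 34 mm high, 80 g, upright black sides, flat white face on top. Origin: centre of underside, z up. Starts on a pad in the wooden rack, its x along the rack's x within 3 degrees; grip it across x.
- cross: plus-shaped sign shape, 52 across both ways, arms along its x and y, each 18 wide, in mm; 34 mm high, 80 g, upright black sides, flat white face on top. Origin: centre of underside, z up. Starts on a pad in the wooden rack, its x along the rack's x within 3 degrees; grip it across x.
- square: square sign shape, sides along its x and y, 46 x 46 mm; 34 mm high, 80 g, upright black sides, flat white face on top. Origin: centre of underside, z up. Starts on a pad in the wooden rack, its x along the rack's x within 3 degrees; grip it across x.
- bar: narrow oblong sign shape, 22 along its x and 52 along its y, in mm; 34 mm high, 80 g, upright black sides, flat white face on top. Origin: centre of underside, z up. Starts on a pad in the wooden rack, its x along the rack's x within 3 degrees; grip it across x.
- pad_roundel: Cork pad 60 x 60 x 3 mm, fixed in a bay of the wooden rack, under the roundel at the start; it stays and marks the bay the roundel came from. Origin: centre of its underside, on the rack's board (12 mm above the table); the shape stands 15 mm above the table.
- pad_cross: Cork pad 60 x 60 x 3 mm, fixed in a bay of the wooden rack, under the cross at the start; it stays and marks the bay the cross came from. Origin: centre of its underside, on the rack's board (12 mm above the table); the shape stands 15 mm above the table.
- pad_square: Cork pad 60 x 60 x 3 mm, fixed in a bay of the wooden rack, under the square at the start; it stays and marks the bay the square came from. Origin: centre of its underside, on the rack's board (12 mm above the table); the shape stands 15 mm above the table.
- pad_bar: Cork pad 60 x 60 x 3 mm, fixed in a bay of the wooden rack, under the bar at the start; it stays and marks the bay the bar came from. Origin: centre of its underside, on the rack's board (12 mm above the table); the shape stands 15 mm above the table.
Not all that is in view belongs to the job. Leave any green, orange or yellow look-alike of the roundel alone.

How it is judged:
By the outcome, as a careful person would: the job done as asked, in the order asked, and still so for the second after the job is handed in, with the robot touching nothing.
It also fails if it takes over 96 s, if anything falls off the work surface, if the arm or the gripper's body presses on something with over 40 N, if the wrist force passes 120 N, or if a joint passes its speed limit or range.

## Working session

There is one attempt and no reset: what is moved stays moved. The work goes in short steps, Python scripts to look and compute and a shell command to move; the robot and the scene stay as the last step left them, time stands still between calls to the robot, and variables do not carry over. Pictures are saved under pics/ and viewed, at most 14 in all, crops included, and the job is handed in when it is done.

```bash
mkdir -p pics; python3 - <<'E'
from cell import env, eyes
import cv2,numpy as np
print(env.state(), env.pinch_z)
for n in("side","top"):
    p=eyes.read_camera(n); cv2.imwrite(f"pics/{n}0.png",p["pixels"][:,:,::-1])
    print(n,p["fx"],p["cx"],p["cy"],p["distortion"],np.round(p["extrinsics"],3).tolist())
    for o in ["roundel","cross","square","bar","pad_roundel","pad_bar","pad_square","pad_cross","glue_rack","steel_rack"]:
        print(o,[(np.round(d["centre"],1).tolist(),round(d["score"],2)) for d in eyes.spot_point(o,p)][:4],[(np.round(d["centre"],1).tolist(),round(d["score"],2)) for d in eyes.cut_out(o,p)][:4])
E
```

```text
{'t': 0.0, 'joints': array([ 1.10539360e+00,  4.91543915e-01,  1.55947580e+00,  5.28567095e-06,
        1.09172185e+00, -1.05564746e-01]), 'qvel': array([-2.27328745e-05, -7.05127601e-05,  8.08824354e-04,  8.71978829e-04,
        1.47566058e-03, -1.50557707e-03]), 'tau': array([ 2.84691254e-03, -6.12626910e+01, -2.58173704e+01,  6.92936475e-02,
        4.82453650e-02, -1.10187218e-04]), 'eef_pos': array([219.91475247, 584.75087519, 214.06240332]), 'tcp_rot': array([-3.14045063e+00, -1.25721374e-04,  2.78175217e+00]), 'ft_force': array([-0.22610813, -0.3181854 ,  1.3088304 ]), 'moment': array([ 0.01365211,  0.04226857, -0.00882227]), 'grip_force': 0.0, 'opening': 0.9968882720521673} -18.8
side 467.8168986436745 255.7632871350589 197.3242904297223 [-0.19258061  0.          0.          0.          0.        ] [[1.0, 0.018, 0.009, -579.51], [0.017, -0.476, -0.879, 55.146], [-0.012, 0.879, -0.476, 754.02], [0.0, 0.0, 0.0, 1.0]]
roundel [([205.3, 296.2], 0.85), ([195.0, 239.8], 0.79), ([249.0, 368.7], 0.67), ([180.0, 280.0], 0.61)] [([237.9, 372.4], 0.86), ([172.2, 277.8], 0.82), ([187.4, 
[... 891 characters left out ...]
)] [([161.4, 218.7], 0.86), ([93.2, 279.9], 0.74), ([178.6, 156.8], 0.72), ([225.2, 178.2], 0.57)]
cross [([158.4, 348.3], 0.58)] [([156.6, 351.6], 0.72)]
square [([161.4, 304.9], 0.78)] [([158.7, 307.6], 0.7)]
bar [([159.1, 258.9], 0.79), ([162.2, 344.3], 0.53)] [([157.3, 257.0], 0.57)]
pad_roundel [([164.9, 218.7], 0.84), ([157.0, 345.0], 0.51), ([156.7, 348.7], 0.42)] [([172.8, 227.5], 0.72)]
pad_bar [([159.5, 259.3], 0.94)] [([169.0, 260.5], 0.9)]
pad_square [] [([166.9, 291.4], 0.89)]
pad_cross [([156.8, 343.6], 0.86)] []
glue_rack [([160.2, 286.7], 0.63), ([159.7, 219.1], 0.47)] [([164.8, 285.6], 0.78)]
steel_rack [([272.6, 308.1], 0.87)] [([272.5, 310.8], 0.8), ([169.2, 261.1], 0.26)]
```

View pics/side0.png

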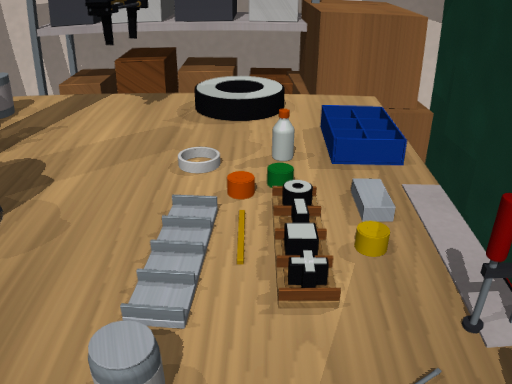

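View pics/top0.png

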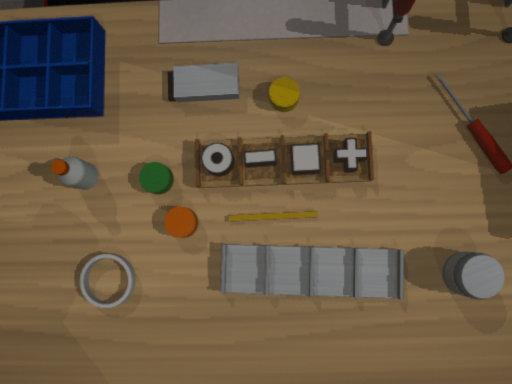

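The top view (up = +x, left = +y) shows the wooden rack farther away, with roundel (161,218), bar (158,258), square (158,306) and cross (153,350) from left to right. The empty metal rack is nearer, around (271,311). Roundel candidates:
- black and white in the rack: top (161,218), side (187,297)
- green: top (178,156)
- orange: top (222,181)
- yellow: top (93,284)

Only the one in the rack has a white ring round a black middle. I'll confirm that in the crop.

```bash
cat > h.py <<'E'
import cv2,numpy as np
from scipy.optimize import least_squares
def cam(p):
    E=np.array(p["extrinsics"]);K=np.array([[p["fx"],0,p["cx"]],[0,p["fy"],p["cy"]],[0,0,1.]])
    return E,K,np.array(p["distortion"],float)
def proj(p,X):
    E,K,d=cam(p);return cv2.projectPoints(np.float64(X).reshape(-1,3),cv2.Rodrigues(E[:3,:3])[0],E[:3,3],K,d)[0][:,0]
def und(p,uv):
    E,K,d=cam(p);return cv2.undistortPoints(np.float64(uv).reshape(-1,1,2),K,d)[:,0]
def tri(p,u,q,v):
    A=cv2.triangulatePoints(cam(p)[0][:3],cam(q)[0][:3],und(p,u).T,und(q,v).T);return (A[:3]/A[3]).T
def on_z(p,uv,z):
    E=cam(p)[0];R,t=E[:3,:3],E[:3,3];c=-R.T@t
    d=np.c_[und(p,uv),np.ones(len(und(p,uv)))]@R;return c+d*((z-c[2])/d[:,2:])
def white(p,win,thr=150):
    r0,r1,c0,c1=win;g=p["pixels"][r0:r1,c0:c1].astype(int)
    m=((g.min(2)>thr)&(g.max(2)-g.min(2)<30)).astype(np.uint8)
    n,l,s,c=cv2.connectedComponentsWithStats(m)
    return [(c[i]+[c0,r0],int(s[i,4]),cv2.minAreaRect(np.argwhere(l==i)[:,::-1].astype(np.float32))[1:]) for i in range(1,n) if s[i,4]>25]
E
python3 - <<'E'
from cell import eyes
from h import *
S=eyes.read_camera("side");T=eyes.read_camera("top")
ws=sorted(white(S,(175,290,275,335)),key=lambda a:a[0][1]);wt=sorted(white(T,(138,180,200,370)),key=lambda a:a[0][0])
for w in ws:print("S",np.round(w[0],1),w[1])
for w in wt:print("T",np.round(w[0],1),w[1],np.round(w[2][0],1),round(w[2][1],1))
if len(ws)==len(wt):print(tri(S,[w[0] for w in ws],T,[w[0] for w in wt]).round(1))
print(on_z(T,[w[0] for w in wt],49).round(1))
def crop(p,r0,r1,c0,c1,n):cv2.imwrite(n,cv2.resize(p["pixels"][r0:r1,c0:c1,::-1],None,fx=3,fy=3,interpolation=cv2.INTER_CUBIC))
crop(T,125,310,185,415,"pics/ct.png");crop(S,170,330,110,350,"pics/cs.png")
E
```

```text
S [297.4 185.6] 191
S [300.1 205.6] 131
S [300.9 230.5] 375
S [308.2 260.4] 290Traceback (most recent call last):
  File "<stdin>", line 8, in <module>
  File "h.py", line 14, in on_z
    d=np.c_[und(p,uv),np.ones(len(und(p,uv)))]@R;return c+d*((z-c[2])/d[:,2:])
            ~~~^^^^^^
  File "h.py", line 9, in und
    E,K,d=cam(p);return cv2.undistortPoints(np.float64(uv).reshape(-1,1,2),K,d)[:,0]
                        ~~~~~~~~~~~~~~~~~~~^^^^^^^^^^^^^^^^^^^^^^^^^^^^^^^^^^^^
cv2.error: OpenCV(4.12.0) /io/opencv/modules/calib3d/src/undistort.dispatch.cpp:347: error: (-215:Assertion failed) CV_IS_MAT(_src) && CV_IS_MAT(_dst) && (_src->rows == 1 || _src->cols == 1) && (_dst->rows == 1 || _dst->cols == 1) && _src->cols + _src->rows - 1 == _dst->rows + _dst->cols - 1 && (CV_MAT_TYPE(_src->type) == CV_32FC2 || CV_MAT_TYPE(_src->type) == CV_64FC2) && (CV_MAT_TYPE(_dst->type) == CV_32FC2 || CV_MAT_TYPE(_dst->type) == CV_64FC2) in function 'cvUndistortPointsInternal'
```

```bash
sed -i 's/<30)/<40)/' h.py; cat > m.py <<'E'
from cell import eyes
from h import *
S=eyes.read_camera("side");T=eyes.read_camera("top")
print(T["pixels"][158,306],T["pixels"][157,256])
ws=sorted(white(S,(175,290,275,335)),key=lambda a:a[0][1]);wt=sorted(white(T,(138,180,200,370),105),key=lambda a:a[0][0])
for w in ws:print("S",np.round(w[0],1),w[1])
for w in wt:print("T",np.round(w[0],1),w[1],np.round(w[2][0],1),round(w[2][1],1))
if len(ws)==len(wt):print(tri(S,[w[0] for w in ws],T,[w[0] for w in wt]).round(1))
if wt: print(on_z(T,[w[0] for w in wt],49).round(1))
E
cat > c.py <<'E'
exec(open("m.py").read())
def crop(p,r0,r1,c0,c1,n):cv2.imwrite(n,cv2.resize(p["pixels"][r0:r1,c0:c1,::-1],None,fx=3,fy=3,interpolation=cv2.INTER_CUBIC))
crop(T,125,310,185,415,"pics/ct.png");crop(S,170,330,110,350,"pics/cs.png")
E
python3 c.py
```

```text
[140 137 135] [141 138 136]
S [297.4 185.6] 191
S [300.1 205.6] 131
S [300.9 230.5] 375
S [308.3 260.4] 291
T [216.5 157.6] 493 [27. 27.] 90.0
T [259.5 156.3] 260 [ 9.2 27.7] 85.2
T [305.3 157.3] 584 [24.  24.3] 86.4
T [351.3 153. ] 339 [23.4 22.6] 42.3
[[ 650.4   94.7   47.1]
 [ 650.5   24.7   46.9]
 [ 647.   -49.3   46.8]
 [ 652.  -123.5   47.3]]
[[ 651.    94.4   49. ]
 [ 651.1   24.6   49. ]
 [ 647.6  -49.1   49. ]
 [ 652.7 -123.2   49. ]]
```

View pics/ct.png

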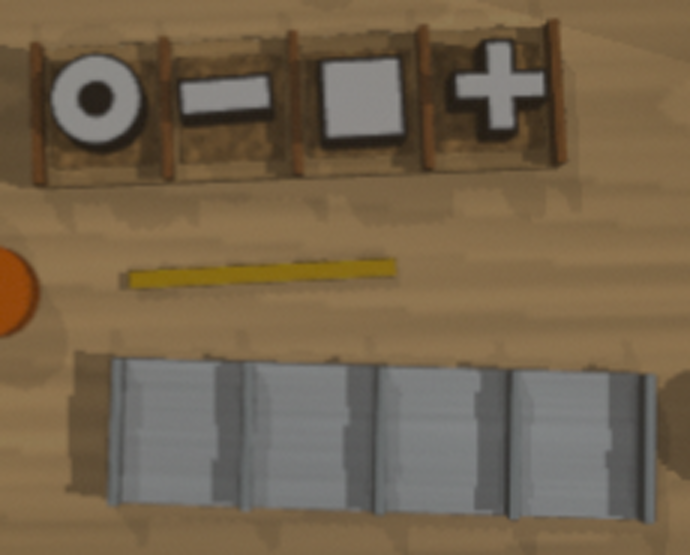

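View pics/cs.png

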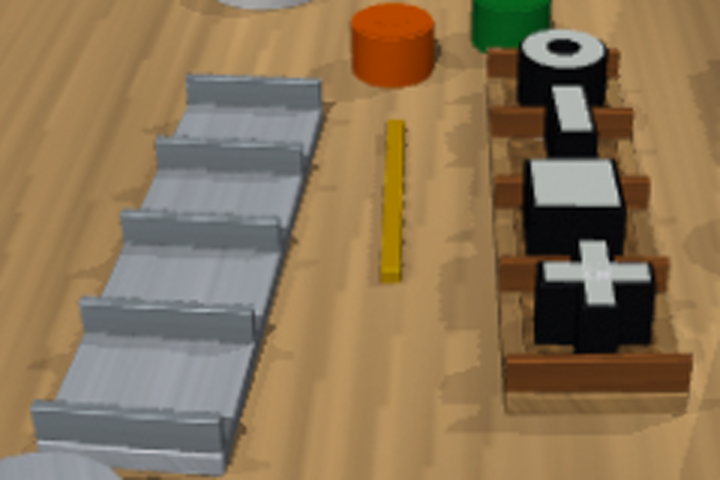

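The crops confirm it. The roundel in the rack has a white ring and black middle, at crop (97,98) in the top crop and (563,47) in the side crop; the orange one is plain. The metal rack is empty. Its divider tops run from about (118,360) to (649,520) in the top crop and from (188,77) to (222,418) in the side crop. Next I'll fit both rack poses from these corners.

```bash
cat > rack.py <<'E'
exec(open("m.py").read())
def px(a,c0,r0):return (np.array(a,float).reshape(-1,2)+.5)/3-.5+[c0,r0]
st=px([118,360,114,504,245,363,243,508,379,367,378,513,513,371,513,517,650,375,649,520],185,125)
ss=px([321,82,188,77,303,146,158,139,281,219,123,212,255,309,82,299,222,418,35,403],110,170)
wt_=px([37,44,39,185,165,38,169,180,293,32,298,175,422,27,428,169,553,20,560,164],185,125)
M=np.array([[s*40,144-72*i,0] for i in range(5) for s in(1,-1)],float)
def mod(v):
    c,s=np.cos(v[3]),np.sin(v[3]);return M@np.array([[c,s,0],[-s,c,0],[0,0,1]])+v[:3]
X=tri(S,ss,T,st);print("steel tri z",X[:,2].round(1))
f=lambda v:np.r_[proj(S,mod(v))-ss,proj(T,mod(v))-st].ravel()
r=least_squares(f,[500,-30,30,0],loss="soft_l1");print("steel",r.x[:3].round(1),np.degrees(r.x[3]).round(2),np.abs(r.fun).max().round(2),np.round(r.fun.reshape(-1,2).std(0),2))
r2=least_squares(lambda v:(proj(T,mod(np.r_[v[:2],30,v[2]]))-wt_).ravel(),[650,0,0],loss="soft_l1");print("glue(top only)",r2.x[:2].round(1),np.degrees(r2.x[2]).round(2),np.abs(r2.fun).max().round(2))
v=r.x;c,s=np.cos(v[3]),np.sin(v[3])
for n,y in zip(["cross","square","bar","roundel"],[108,36,-36,-108]):print(n,"->",(v[0]-s*y).round(1),(v[1]+c*y).round(1))
E
python3 rack.py
```

```text
[140 138 134] [139 138 135]
S [297.4 185.6] 191
S [300.1 205.6] 131
S [300.9 230.5] 375
S [308.3 260.4] 290
T [216.5 157.6] 494 [27. 27.] 90.0
T [259.5 156.3] 260 [ 9.2 27.7] 85.2
T [305.3 157.3] 583 [24.  24.2] 86.4
T [351.3 153. ] 339 [23.4 22.6] 42.3
[[ 650.4   94.7   47.1]
 [ 650.5   24.7   46.9]
 [ 647.   -49.2   46.8]
 [ 651.9 -123.5   47.3]]
[[ 651.    94.5   49. ]
 [ 651.1   24.6   49. ]
 [ 647.6  -49.1   49. ]
 [ 652.7 -123.2   49. ]]
steel tri z [26.2 26.3 24.6 25.6 26.3 26.4 26.3 26.8 27.2 27.7]
steel [463.6 -54.7  26.4] -362.89 1.31 [0.51 0.53]
glue(top only) [649.  -13.9] 0.91 0.83
cross -> 469.1 53.2
square -> 465.4 -18.7
bar -> 461.8 -90.6
roundel -> 458.2 -162.5
```

Measured face tops come out at 47 mm against an expected 49, and divider tops at 26 against 30. That is a small shared calibration bias, so x and y are usable. I'll turn the tool first.

```bash
cat > go.py <<'E'
import sys,numpy as np
from cell import env
# usage: go.py x y z yawdeg -> total shifts (units of 60mm) at that yaw, turn units
x,y,z,w=map(float,sys.argv[1:5]);s=env.state();p=s["eef_pos"];yaw=np.degrees(s["tcp_rot"][2])
d=np.array([x,y,z])-p;r=np.radians(w)
print("t",round(s["t"],2),"pos",p.round(1),"yaw",round(yaw,2),"open",round(s["opening"],3),"grip",round(s["grip_force"],1),"F",s["ft_force"].round(1))
print("units x,y,z:",np.round(np.array([d@[np.cos(r),np.sin(r),0],d@[np.sin(r),-np.cos(r),0],-d[2]])/60,2),"turn",round((yaw-w)/5,2))
E
python3 -m inch '[[[0,0,0.1],1,-1],[[0,0,0.1],1,-1],[[0,0,0.1],1,-1],[[0,0,0.1],1,-1],[[0,0,0.1],1,-1],[[0,0,0.1],1,-1],[[0,0,0.1],1,-1],[[0,0,0.1],1,-1],[[0,0,0.1],1,-1],[[0,0,0.1],1,-1]]'
python3 go.py 652.5 -123.3 90 90.9
```

```text
t: 3.65
eef_pos: [220.1, 585.0, 154.5]
tcp_rot: [3.142, -0.0, 1.906]
ft_force: [0.4, 1.1, 0.1]
opening: 0.998
grip_force: 0.0
t 3.65 pos [220.1 585.  154.5] yaw 109.22 open 0.998 grip 0.0 F [0.4 1.1 0.1]
units x,y,z: [-11.92   7.02   1.07] turn 3.66
```

```bash
python3 -m inch '[[[0,0,0],1,-1],[[0,0,0],1,-1],[[0,0,0],1,-1],[[0,0,0],0.66,-1],[[-0.8,0.47,0],0,-1],[[-0.8,0.47,0],0,-1],[[-0.8,0.47,0],0,-1],[[-0.8,0.47,0],0,-1],[[-0.8,0.47,0],0,-1],[[-0.8,0.47,0],0,-1]]' | head -3
python3 -m inch '[[[-0.8,0.47,0],0,-1],[[-0.8,0.47,0],0,-1],[[-0.8,0.47,0],0,-1],[[-0.8,0.47,0],0,-1],[[-0.8,0.47,0],0,-1],[[-0.8,0.47,0],0,-1],[[-0.8,0.47,0],0,-1],[[-0.8,0.47,0],0,-1],[[0,0,0],0,-1],[[0,0,0],0,-1]]'|head -1
python3 go.py 652.5 -123.3 90 90.9
```

```text
t: 4.9
eef_pos: [395.5, 298.8, 154.9]
tcp_rot: [3.141, -0.0, 1.59]
t: 6.15
t 6.15 pos [627.  -79.1 154.3] yaw 91.06 open 1.001 grip 0.0 F [-0.5  0.4  0.2]
units x,y,z: [-0.74  0.41  1.07] turn 0.03
```

```bash
python3 -m inch '[[[-0.37,0.2,0.2],0,-1],[[-0.37,0.21,0.2],0,-1],[[0,0,0.3],0,-1],[[0,0,0.3],0,-1],[[0,0,0.3],0,-1],[[0,0,0.3],0,-1],[[0,0,0.3],0,-1],[[0,0,0.2],0,-1],[[0,0,0.12],0,-1],[[0,0,0],0,-1]]' | head -3
python3 go.py 652.5 -123.3 21 90.9
python3 - <<'E'
from cell import eyes
import cv2
T=eyes.read_camera("top");S=eyes.read_camera("side")
a=cv2.resize(T["pixels"][110:210,300:400],(400,400));b=cv2.resize(S["pixels"][210:310,260:360],(400,400))
cv2.imwrite("pics/g1.png",cv2.hconcat([a,b])[:,:,::-1])
E
```

```text
t: 7.4
eef_pos: [652.9, -123.3, 21.1]
tcp_rot: [-3.141, -0.0, 1.59]
t 7.4 pos [ 652.9 -123.3   21.1] yaw 91.08 open 0.999 grip 0.0 F [ 0.1 -1.1 -0. ]
units x,y,z: [ 0.   -0.01  0.  ] turn 0.04
```

View pics/g1.png

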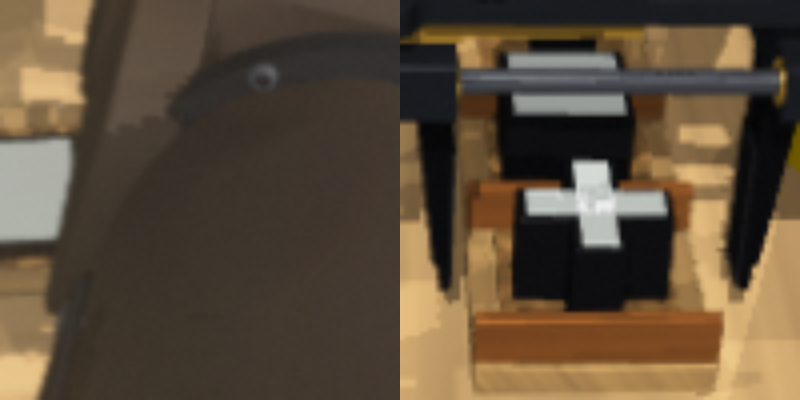

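The side tile shows the fingers straddling the cross: tips near tile x 445 and 740, cross centred near 595. I'll close and lift.

```bash
python3 -m inch '[[[0,0,0],0,1],[[0,0,0],0,1],[[0,0,0],0,1],[[0,0,0],0,1],[[0,0,0],0,1],[[0,0,0],0,1],[[0,0,-0.2],0,1],[[0,0,-0.3],0,1],[[0,0,-0.3],0,1],[[0,0,-0.3],0,1]]' 
python3 go.py 469.1 53.2 81 87.1
```

```text
t: 8.75
eef_pos: [653.1, -123.4, 89.3]
tcp_rot: [3.141, 0.0, 1.59]
ft_force: [-0.3, -0.2, -0.3]
opening: 0.544
grip_force: 30.0
t 8.75 pos [ 653.1 -123.4   89.3] yaw 91.08 open 0.544 grip 30.0 F [-0.3 -0.2 -0.3]
units x,y,z: [ 2.78 -3.21  0.14] turn 0.8
```

```bash
python3 -m inch '[[[0,0,0],0.8,1],[[0.4,-0.46,0],0,1],[[0.4,-0.46,0],0,1],[[0.4,-0.46,0],0,1],[[0.4,-0.46,0],0,1],[[0.4,-0.46,0],0,1],[[0.4,-0.46,0],0,1],[[0.38,-0.45,0],0,1],[[0,0,0.3],0,1],[[0,0,0.3],0,1]]' | tail -2
python3 go.py 469.1 53.2 18 87.1
python3 - <<'E'
from cell import eyes
import cv2
T=eyes.read_camera("top");S=eyes.read_camera("side")
a=cv2.resize(T["pixels"][200:320,200:320],(400,400));b=cv2.resize(S["pixels"][160:280,140:260],(400,400))
cv2.imwrite("pics/p1.png",cv2.hconcat([a,b])[:,:,::-1])
E
```

```text
opening: 0.548
grip_force: 30.0
t 10.0 pos [469.5  53.4  52.2] yaw 87.13 open 0.548 grip 30.0 F [-1.1 -0.6  0.1]
units x,y,z: [-0.   -0.01  0.57] turn 0.01
```

View pics/p1.png

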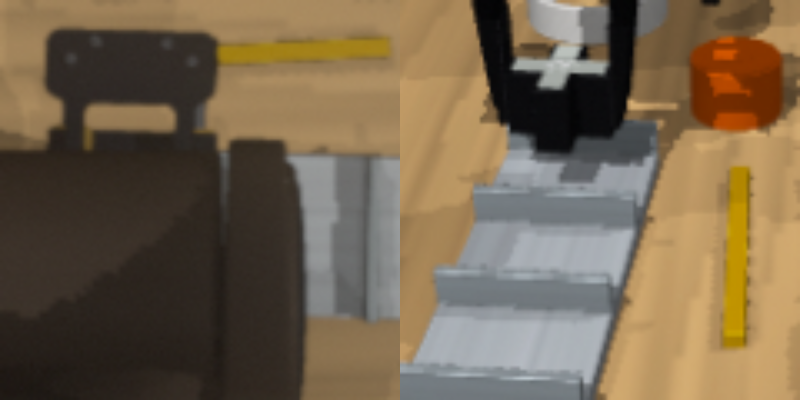

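The side tile shows the cross held upright over the left end bay, between its dividers. I'll lower it, release and rise.

```bash
python3 -m inch '[[[0,0,0.25],0,1],[[0,0,0.2],0,1],[[0,0,0.1],0,1],[[0,0,0.01],0,1],[[0,0,0],0,1],[[0,0,0],0,-1],[[0,0,0],0,-1],[[0,0,0],0,-1],[[0,0,0],0,-1],[[0,0,0],0,-1]]'
python3 -m inch '[[[0,0,-0.3],0,-1],[[0,0,-0.4],0,-1],[[0,0,-0.5],0,-1],[[-0.3,0.4,0],0,-1],[[-0.3,0.4,0],0,-1],[[-0.3,0.4,0],0,-1],[[-0.2,0.4,0],0,-1],[[0,0.4,0],0,-1],[[0,0.4,0],0,-1],[[0,0,0],0,-1]]' |head -1
python3 go.py 647.6 -49.3 21 90.9
```

```text
t: 11.35
eef_pos: [469.1, 53.1, 17.8]
tcp_rot: [-3.142, -0.0, 1.52]
ft_force: [0.4, -0.3, -0.4]
opening: 0.983
grip_force: 0.0
t: 12.6
t 12.6 pos [610.2 -20.3  89.4] yaw 87.09 open 1.0 grip 0.0 F [-0.1  0.3 -0.2]
units x,y,z: [-0.49  0.62  1.14] turn -0.76
```

```bash
python3 -m inch '[[[0,0,0],-0.76,-1],[[-0.25,0.31,0],0,-1],[[-0.24,0.31,0],0,-1],[[0,0,0.2],0,-1],[[0,0,0.3],0,-1],[[0,0,0.3],0,-1],[[0,0,0.24],0,-1],[[0,0,0.1],0,-1],[[0,0,0],0,-1],[[0,0,0],0,-1]]' |head -1
python3 go.py 647.6 -49.3 21 90.9
python3 -m inch '[[[0,0,0],0,1],[[0,0,0],0,1],[[0,0,0],0,1],[[0,0,0],0,1],[[0,0,0],0,1],[[0,0,0],0,1],[[0,0,-0.2],0,1],[[0,0,-0.3],0,1],[[0,0,-0.3],0,1],[[0,0,-0.3],0,1]]' |head -1
python3 go.py 465.4 -18.7 81 87.1
```

```text
t: 13.85
t 13.85 pos [647.5 -49.   21.9] yaw 90.88 open 1.002 grip 0.0 F [ 0.7 -0.9 -0.5]
units x,y,z: [-0.    0.    0.02] turn -0.0
t: 15.1
t 15.1 pos [647.3 -49.   89.3] yaw 90.89 open 0.478 grip 29.9 F [ 0.6  0.1 -1.6]
units x,y,z: [ 0.35 -3.05  0.14] turn 0.76
```

```bash
python3 -m inch '[[[0,0,0],0.76,1],[[0.05,-0.44,0],0,1],[[0.05,-0.44,0],0,1],[[0.05,-0.44,0],0,1],[[0.05,-0.44,0],0,1],[[0.05,-0.44,0],0,1],[[0.05,-0.44,0],0,1],[[0.05,-0.41,0],0,1],[[0,0,0.3],0,1],[[0,0,0.3],0,1]]' | tail -2
python3 go.py 465.4 -18.7 18 87.1
```

```text
opening: 0.477
grip_force: 29.9
t 16.35 pos [465.9 -18.8  52.2] yaw 87.09 open 0.477 grip 29.9 F [ 0.3  0.1 -1.2]
units x,y,z: [ 0.   -0.01  0.57] turn -0.0
```

```bash
python3 -m inch '[[[0,0,0.25],0,1],[[0,0,0.2],0,1],[[0,0,0.1],0,1],[[0,0,0],0,1],[[0,0,0],0,1],[[0,0,0],0,-1],[[0,0,0],0,-1],[[0,0,0],0,-1],[[0,0,0],0,-1],[[0,0,0],0,-1]]'
python3 -m inch '[[[0,0,-0.3],0,-1],[[0,0,-0.4],0,-1],[[0,0,-0.5],0,-1],[[0.1,0.4,0],0,-1],[[0.1,0.4,0],0,-1],[[0.1,0.4,0],0,-1],[[0.1,0.4,0],0,-1],[[0.1,0.4,0],0,-1],[[0.1,0.4,0],0,-1],[[0,0,0],0,-1]]' |head -1
python3 go.py 651 24.6 21 90.9
```

```text
t: 17.6
eef_pos: [465.5, -18.7, 18.4]
tcp_rot: [3.141, -0.0, 1.52]
ft_force: [-1.2, -0.4, -0.1]
opening: 0.952
grip_force: 0.0
t: 18.85
t 18.85 pos [611.8  10.2  90. ] yaw 87.11 open 1.001 grip 0.0 F [-0.2  0.2  0.6]
units x,y,z: [0.23 0.66 1.15] turn -0.76
```

```bash
python3 -m inch '[[[0,0,0],-0.76,-1],[[0.12,0.33,0],0,-1],[[0.11,0.33,0],0,-1],[[0,0,0.2],0,-1],[[0,0,0.3],0,-1],[[0,0,0.3],0,-1],[[0,0,0.25],0,-1],[[0,0,0.1],0,-1],[[0,0,0],0,-1],[[0,0,0],0,-1]]' |head -1
python3 go.py 651 24.6 21 90.9
python3 -m inch '[[[0,0,0],0,1],[[0,0,0],0,1],[[0,0,0],0,1],[[0,0,0],0,1],[[0,0,0],0,1],[[0,0,0],0,1],[[0,0,0],0,1],[[0,0,0],0,1],[[0,0,0],0,1],[[0,0,-0.2],0,1]]' |head -1
python3 go.py 461.8 -90.6 81 87.1
python3 - <<'E'
from cell import eyes
import cv2
T=eyes.read_camera("top");S=eyes.read_camera("side")
cv2.imwrite("pics/p2.png",cv2.resize(S["pixels"][160:310,120:350],(690,450))[:,:,::-1])
E
```

```text
t: 20.1
t 20.1 pos [650.8  24.3  21.9] yaw 90.89 open 1.003 grip 0.0 F [ 0.1 -0.4  0.3]
units x,y,z: [0.   0.   0.02] turn -0.0
t: 21.35
t 21.35 pos [649.9  24.4  33. ] yaw 90.89 open 0.236 grip 29.7 F [ 0.5 -0.4 -1.1]
units x,y,z: [-2.07 -3.03 -0.8 ] turn 0.76
```

View pics/p2.png

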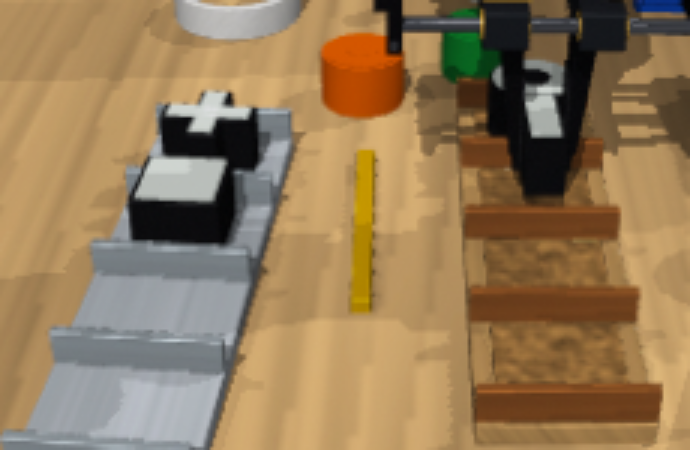

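The side crop shows the cross and square upright in the two left bays of the metal rack, and the bar between the fingers. The shapes may sit slightly to −x, so I'll measure them against the rack.

```bash
cat > chk.py <<'E'
from cell import eyes
from h import *
exec(open("rack.py").read().split("exec(open(\"m.py\").read())")[1].split("X=tri")[0])
S=eyes.read_camera("side");T=eyes.read_camera("top")
for n,P,t in(("top",T,st),("side",S,ss)):
    r=least_squares(lambda v:(proj(P,mod(np.r_[v[:2],30,v[2]]))-t).ravel(),[463,-54,-.05],loss="soft_l1");v=r.x
    print(n,"rack",v[:2].round(1),np.degrees(v[2]).round(2),np.abs(r.fun).max().round(2))
    ws=white(P,(235,300,215,400),128) if n=="top" else white(P,(185,310,140,225),185)
    for w in ws:
        X=on_z(P,[w[0]],46)[0];d=X[:2]-v[:2];c,s=np.cos(v[2]),np.sin(v[2])
        print(np.round(w[0],1),w[1],X.round(1),"in rack",np.round([c*d[0]+s*d[1],-s*d[0]+c*d[1]],1))
E
python3 chk.py
```

```text
top rack [464.6 -54.3] -2.73 1.11
[339.8 270.5] 1163 [465.8 -98.3  46. ] in rack [  3.4 -43.9]
[375.6 272.8] 2051 [ 461.1 -154.4   46. ] in rack [   1.3 -100.1]
side rack [464.3 -59.3] -2.87 0.95
[189.  196.6] 138 [467.9  50.1  46. ] in rack [ -1.9 109.5]
[176.7 215.2] 77 [457.4 -10.8  46. ] in rack [-9.3 48.1]
```

The cross is within 2 mm of its bay centre. The other numbers come from glare on the bare rack, so I ignore them. Moving the bar next.

```bash
python3 -m inch '[[[0,0,-0.3],0.76,1],[[0,0,-0.35],0,1],[[0,0,-0.35],0,1],[[-0.3,-0.43,0],0,1],[[-0.3,-0.43,0],0,1],[[-0.3,-0.43,0],0,1],[[-0.3,-0.43,0],0,1],[[-0.3,-0.43,0],0,1],[[-0.3,-0.43,0],0,1],[[-0.27,-0.43,0],0,1]]' | tail -2
python3 go.py 463 -90.8 18 87.1
```

```text
opening: 0.233
grip_force: 29.7
t 22.8 pos [462.9 -91.   93.5] yaw 87.08 open 0.233 grip 29.7 F [-0.5 -0.6 -1.2]
units x,y,z: [0.   0.   1.26] turn -0.0
```

```bash
python3 -m inch '[[[0,0,0.3],0,1],[[0,0,0.4],0,1],[[0,0,0.3],0,1],[[0,0,0.17],0,1],[[0,0,0.08],0,1],[[0,0,0],0,1],[[0,0,0],0,-1],[[0,0,0],0,-1],[[0,0,0],0,-1],[[0,0,0],0,-1]]'
python3 -m inch '[[[0,0,0],0,-1],[[0,0,-0.3],0,-1],[[0,0,-0.4],0,-1],[[0,0,-0.6],0,-1],[[0.4,0.4,0],0,-1],[[0.4,0.4,0],0,-1],[[0.4,0.4,0],0,-1],[[0.4,0.4,0],0,-1],[[0.4,0.4,0],0,-1],[[0.4,0.4,0],0,-1]]' |head -2
python3 go.py 650.8 94.5 21 90.9
```

```text
t: 24.05
eef_pos: [463.9, -90.5, 18.5]
tcp_rot: [3.141, -0.0, 1.52]
ft_force: [0.8, -1.0, -0.4]
opening: 0.597
grip_force: 0.0
t: 25.3
eef_pos: [615.6, 46.8, 96.3]
t 25.3 pos [615.6  46.8  96.3] yaw 87.09 open 1.004 grip 0.0 F [ 0.2  0.7 -0.6]
units x,y,z: [0.79 0.6  1.26] turn -0.76
```

```bash
python3 -m inch '[[[0,0,0],-0.76,-1],[[0.4,0.3,0],0,-1],[[0.39,0.3,0],0,-1],[[0,0,0.3],0,-1],[[0,0,0.3],0,-1],[[0,0,0.3],0,-1],[[0,0,0.25],0,-1],[[0,0,0.1],0,-1],[[0,0,0.01],0,-1],[[0,0,0],0,-1]]' |head -1
python3 go.py 650.8 94.5 21 90.9
python3 -m inch '[[[0,0,0],0,1],[[0,0,0],0,1],[[0,0,0],0,1],[[0,0,0],0,1],[[0,0,0],0,1],[[0,0,0],0,1],[[0,0,-0.2],0,1],[[0,0,-0.3],0,1],[[0,0,-0.3],0,1],[[0,0,-0.3],0,1]]' |tail -2
python3 go.py 459.7 -162.5 81 87.1
```

```text
t: 26.55
t 26.55 pos [650.5  93.9  21.3] yaw 90.88 open 1.003 grip 0.0 F [-0.2 -0.1 -0.6]
units x,y,z: [0.01 0.01 0.01] turn -0.0
opening: 0.541
grip_force: 30.0
t 27.8 pos [650.4  93.9  88.7] yaw 90.88 open 0.541 grip 30.0 F [-0.8 -1.1 -0.1]
units x,y,z: [-4.43 -2.96  0.13] turn 0.76
```

```bash
python3 -m inch '[[[0,0,0],0.76,1],[[-0.5,-0.33,0],0,1],[[-0.5,-0.33,0],0,1],[[-0.5,-0.33,0],0,1],[[-0.5,-0.33,0],0,1],[[-0.5,-0.33,0],0,1],[[-0.5,-0.33,0],0,1],[[-0.5,-0.33,0],0,1],[[-0.5,-0.33,0],0,1],[[-0.43,-0.32,0],0,1]]' | tail -2
python3 go.py 459.7 -162.8 18 87.1
```

```text
opening: 0.54
grip_force: 30.0
t 29.05 pos [ 458.9 -163.6   87.8] yaw 87.07 open 0.54 grip 30.0 F [ 0.9 -0.6 -1.2]
units x,y,z: [0.01 0.01 1.16] turn -0.01
```

```bash
python3 -m inch '[[[0.01,0.01,0.3],0,1],[[0,0,0.4],0,1],[[0,0,0.2],0,1],[[0,0,0.15],0,1],[[0,0,0.09],0,1],[[0,0,0],0,1],[[0,0,0],0,-1],[[0,0,0],0,-1],[[0,0,0],0,-1],[[0,0,0],0,-1]]'
python3 -m inch '[[[0,0,0],0,-1],[[0,0,-0.3],0,-1],[[0,0,-0.5],0,-1],[[0,0,-0.8],0,-1],[[0,0,-0.8],0,-1],[[0.6,0.3,0],0,-1],[[0.6,0.3,0],0,-1],[[0.6,0.3,0],0,-1],[[0.6,0.3,0],0,-1],[[0.6,0.3,0],0,-1]]' |head -2
python3 -m inch '[[[0.7,0,0],0,-1],[[0.7,0,0],0,-1],[[0.7,0,0],0,-1],[[0.7,0,0],0,-1],[[0.7,0,0],0,-1],[[0.7,0,0],0,-1],[[0.7,0,0],0,-1],[[0,0,0],0,-1],[[0,0,0],0,-1],[[0,0,0],0,-1]]' |head -2
python3 - <<'E'
from cell import eyes
from h import *
T=eyes.read_camera("top");S=eyes.read_camera("side")
cv2.imwrite("pics/e_t.png",cv2.resize(T["pixels"][125:310,185:415],None,fx=3,fy=3,interpolation=2)[:,:,::-1])
cv2.imwrite("pics/e_s.png",cv2.resize(S["pixels"][160:330,110:350],None,fx=3,fy=3,interpolation=2)[:,:,::-1])
v=np.array([464,-54.7,np.radians(-2.8)]);c,s=np.cos(v[2]),np.sin(v[2])
for o in["cross","square","bar","roundel"]:
  for P in(T,S):
    for d in eyes.spot_point(o,P)[:4]:
        q=d["centre"][::-1];X=on_z(P,[q],12)[0][:2]-v[:2]
        if abs(X[0])<50:print(o,round(d["score"],2),np.round(q),"in rack",np.round([c*X[0]+s*X[1],-s*X[0]+c*X[1]],1))
E
```

```text
t: 30.3
eef_pos: [460.0, -162.0, 18.5]
tcp_rot: [3.141, -0.0, 1.52]
ft_force: [0.7, 0.3, 0.4]
opening: 0.908
grip_force: 0.0
t: 31.55
eef_pos: [559.5, 14.5, 162.4]
t: 32.8
eef_pos: [574.0, 305.8, 162.5]
cross 0.71 [249. 268.] in rack [  2.1 102.6]
cross 0.21 [377. 273.] in rack [  -0.6 -108.6]
cross 0.61 [189. 214.] in rack [ -2.9 104.3]
square 0.91 [288. 271.] in rack [-1.3 37.7]
square 0.95 [180. 241.] in rack [-1.8 23.7]
bar 0.63 [329. 273.] in rack [ -2.4 -30.7]
bar 0.8 [174. 264.] in rack [  0.8 -34.9]
roundel 0.84 [376. 275.] in rack [  -3.7 -107.7]
roundel 0.79 [165. 300.] in rack [   7.1 -113.4]
```

View pics/e_t.png

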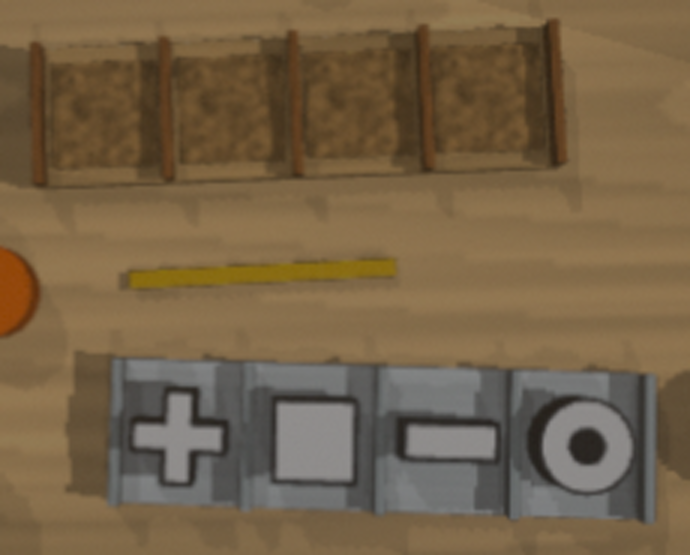

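View pics/e_s.png

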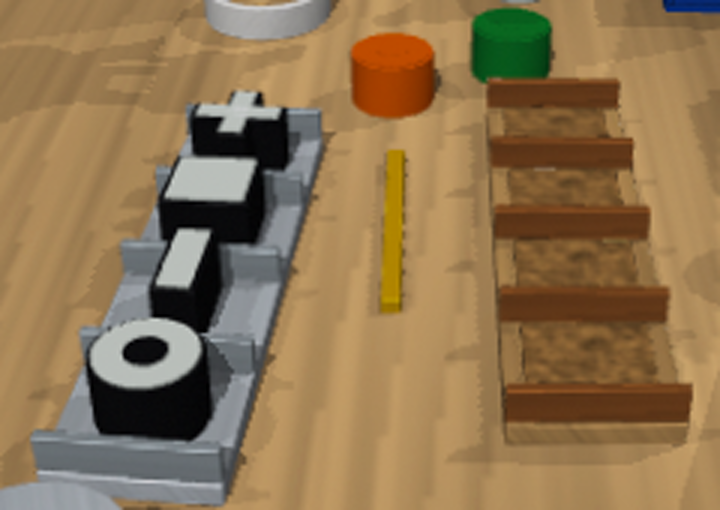

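Both views show cross, square, bar and roundel from left to right, upright near the middle of their bays with white faces up. The wooden rack is empty, the look-alikes are untouched and the arm is clear.

```bash
python3 -c "
from cell import env
print(env.job_done())"
```

```text
the job is handed in; nothing more can be done
None
```

The job is handed in: all four shapes stand upright, white face up, near the middle of their bays in the metal rack, in reversed order (cross, square, bar, roundel from the robot's left), after about 33 s of the 96 s allowed.

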